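Open the vial shaker and bring out the rack

ROBOT

A 6-joint arm with a two-finger parallel gripper is mounted at the origin on a cart in front of the work surface, level with it; the furniture and walls round the work are solid. World frame = base frame: x ahead of the robot, y to its left, z up, the work surface at z = 0. Lengths are in m, angles in rad, forces in N, time in s.
With the tool pointing down it reaches from about 0.35 to 0.85 m from the base axis. Payload 8.1 kg.
Tool frame: the origin (TCP) lies at the very end of the fingers, on their centre line; the grasp point (between the pads) lies 19 mm behind it; z points along the fingers, x is the direction in which the jaws open and shut, and the axes are right-handed (so a half turn about z gives the same grasp; the last joint's range is limited). The gripper opens to 93 mm and grips with 3 to 60 N. Pads are 15 mm wide; open, the fingers measure 128 mm over their backs; the gripper's body (75 mm by 188 mm) begins 65 mm behind the grasp point.
Start: joints at [1.135, 0.13, 1.488, -0, 1.523, -0.085], TCP at [0.206, 0.563, 0.197] pointing down, gripper open.
Joint ranges: [-2.96, 2.96], [-0.89, 2.26], [0.02, 2.5], [-1.34, 4.48], [0, 2.73], [-2.66, 2.66]. Speed limits (rad/s): [2.39, 2.39, 2.79, 3.14, 3.14, 3.14].

INTERFACE

Orientations are given as [roll, pitch, yaw] about the fixed x, y, z axes, in that order (R = Rz(yaw) Ry(pitch) Rx(roll)).
In Python, from cell import sense, read_camera, sign_off gives the robot as it stands.
- The arm moves only by the tool drive_tool, never from a script. Its arguments are lists of equal length, an entry for each row: "xyz": the shift along the tool's x, y, z in mm, a list of three; "rotation": the turn, a rotation vector about the tool's x, y, z in degrees, a list of three; "gripper": the finger opening in mm, from 0 to 93. A call has 1 to 12 rows; each row is the pose to reach, as a shift and turn from the pose measured when the call began, along the tool's axes at that moment; what a row does not reach only later rows make up. A row lasts 1/8 s, in which the tool goes at most 62.5 mm and 10.7 degrees, less where a joint would pass 70% of its speed; a pose out of reach is approached as far as the arm can. A call with a gripper value outside its range is refused whole. The fingers move at their own pace and stop on an object; "force" is the grip in N (left out, the last holds). Time passes only in rows, so rows that repeat a pose let the fingers close. It gives the time, the measured TCP pose, the force and the opening at its end, in the units of the state.
- sense(): the state, without advancing time (a new reading comes with each control period).
- read_camera(name): name is "side" or "top"; returns a dict with "color" (420x560x3 uint8, red, green, blue), "range_z" (420x560 float32, m along the optical axis (not along the pixel's ray), 0 where there is no reading), "mtx" (3x3 intrinsics, pixels), "k1" (the pictures are not rectified: a ray, as slopes to the right and down, at radius r is drawn at 1 + k1 r^2 times it, then the intrinsics apply), "R" (3x3) and "t" (3): a world point X has camera coordinates R X + t. Camera axes: x right, y down, z forward; pixel columns grow to the right and rows downward; lengths in m; the calibration is good to about 2 mm. A picture is of the moment at which its call begins.
- sign_off(): hands the job in, once; it reports no verdict.
The state is a dict: "t": time; "joint_positions": joint angles; "dq": joint speeds; "joint_efforts": joint torques, N m; "ee_pos": TCP position; "eef_rot": TCP orientation; "contact_force": force on the tool from outside, world axes, zero at the start; "torque": the same for the moment, N m; "gripper_width": opening from 0.0 (shut) to 1.0 (fully open).
Only numpy, scipy, OpenCV 4.12 (cv2) and the standard library are available. Lean on these libraries where they do the work, as an engineer would, in place of code of your own. Each camera call takes 0.05 s, during which the arm holds its last target.

TASK

The run is over and the vial shaker is to be unloaded: push its counterweighted hold-down bar up and back by the front handle, past the balance point, and take the hand away so that the bar stays raised against its stop by itself. Then push the vial rack along its track, out from under the bar, until it is up against the end stop at the other end of the track. Only push: pick nothing up, keep the fingers off the glass vials, leave all four standing in the rack, and leave the other things on the bench where they are.

Things in the scene. Friction and masses are not known exactly. Their poses are not given: they have to be found in the camera images.
- shaker: Vial shaker, fixed; white housing 155 x 300 x 45 mm with a platform (104 mm in x, 372 mm in y) whose top is 62 mm above the bench. Origin on the bench under the platform's middle; x to the rear, y along the track from the bay with the bar to the end with the stop, z up. Rails 14 mm high, 51 mm apart, either side of x = 0; track open at y = -186 mm. Bearing posts behind, 151 mm high.
- holdbar (a joint): Hinge of the steel hold-down bar, rad: about 0 lying on the vial caps, growing as the bar goes up and back about its pivot, 1.83 at its raised stop (leaning back past upright). Tail weights: let go below about 0.9 it falls back down, above about 0.9 it goes on by itself in a second or two to the stop and stays. A push of 1 to 5 N at the handle moves it.
- bar_handle (a point): Middle of the grip of the bow (D-shaped) handle that slopes up at the front of the bar: round steel 12 mm thick, straight for 106 mm along the shaker's y; moves with the bar. With the bar down it is 175 mm above the bench and 55 mm in front of the track's middle line, with free space of 100 mm under it; the bow is open, 48 mm clear between grip and bar.
- bar_pivot (a point): Point on the bar's pivot axis midway between its posts, 130 mm above the bench, 110 mm behind the track's middle line; the axis is parallel to the shaker's y. With the bar down the grip lies 165 mm in front of it and 45 mm above it.
- rack_centre (a point): Centre of the loose grey vial rack, half-way up its end plates, 23 mm above the platform. Rack 162 mm long (along the track), 47 mm wide, 30 mm high, 0.35 to 0.65 kg; flat end plates 47 mm high, their outer faces 81 mm from this point. At the start it stands under the bar, its -y end 4 to 16 mm inside the open end of the track.
- rack: The same rack; origin at the centre of its underside, y along its length, z up.
- end_stop (a point): Middle of the face of the end stop that the rack comes up against, 20 mm above the platform, at the +y end of the track. With the rack home its centre is 81 mm short of this point.
- dropper_a: Bystander: amber dropper bottle 34 mm across, 97 mm high; origin at the centre of its underside.
- dropper_b: Bystander: another amber dropper bottle of the same size; origin at the centre of its underside.
- small_beaker: Bystander: glass beaker 65 mm across, 87 mm high; origin at the centre of its underside.
- tape: Bystander: roll of tape lying flat, 64 mm across, 19 mm high; origin at the centre of its underside.
- rack_vial_1: Glass vial with screw cap, 28 mm across, 60 mm high, standing loose in the rack's well 1 of 4 (36 mm apart, counted from the open -y end); origin at the centre of its underside, 6 mm above the rack's; its cap reaches 66 mm above the platform.
- rack_vial_2: Glass vial with screw cap, 28 mm across, 60 mm high, standing loose in the rack's well 2 of 4 (36 mm apart, counted from the open -y end); origin at the centre of its underside, 6 mm above the rack's; its cap reaches 66 mm above the platform.
- rack_vial_3: Glass vial with screw cap, 28 mm across, 60 mm high, standing loose in the rack's well 3 of 4 (36 mm apart, counted from the open -y end); origin at the centre of its underside, 6 mm above the rack's; its cap reaches 66 mm above the platform.
- rack_vial_4: Glass vial with screw cap, 28 mm across, 60 mm high, standing loose in the rack's well 4 of 4 (36 mm apart, counted from the open -y end); origin at the centre of its underside, 6 mm above the rack's; its cap reaches 66 mm above the platform.
Not all that is in view belongs to the job. Of the things shaped like the rack, the grey one is meant.

How it is judged:
On the way, in this order (a step that is already met when the one before it is completed fails the run):
1. the hold-down bar stands raised against its stop by itself, nothing touched by the fingers (value of joint holdbar above 1.7 rad and velocity of joint holdbar below 0.05 rad/s and contact force between the fingers and anything else below 0.1 N), for 0.4 s.
2. the rack is up against the end stop (y of rack_centre in the frame of shaker above 0.087 m), for 0.2 s.
At the end, for the whole second after the job is handed in: The hold-down bar is raised beyond 1.7 rad and still, the rack is within 6 mm of the end stop, level and at rest, with all four vials standing seated in it (under 6 mm raised, tilted less than 0.2 rad) (value of joint holdbar above 1.7 rad and velocity of joint holdbar below 0.05 rad/s and y of rack_centre in the frame of shaker above 0.087 m and linear speed of rack below 0.01 m/s and angle between rack's own z axis and vertical below 0.1 rad and z of each of rack_vial_1, rack_vial_2, rack_vial_3, rack_vial_4 in the frame of rack below 0.012 m and angle between each of rack_vial_1, rack_vial_2, rack_vial_3, rack_vial_4's own z axis and vertical below 0.2 rad); the robot touches nothing.
It fails at once if the rack was pushed out (over 25 mm) before the bar stood raised (y of rack_centre in the frame of shaker above -0.064 m and value of joint holdbar below 1.2 rad).
It fails at once if the rack was lifted or tipped (z of rack_centre in the frame of shaker above 0.097 m or angle between rack's own z axis and vertical above 0.2 rad).
It fails at once if a vial was lifted out or tipped (z of any of rack_vial_1, rack_vial_2, rack_vial_3, rack_vial_4 in the frame of rack above 0.02 m or angle between any of rack_vial_1, rack_vial_2, rack_vial_3, rack_vial_4's own z axis and vertical above 0.35 rad).
It fails at once if the fingers pressed on a glass vial (over 2 N) (contact force between the fingers and rack_vial_1 above 2 N or contact force between the fingers and rack_vial_2 above 2 N or contact force between the fingers and rack_vial_3 above 2 N or contact force between the fingers and rack_vial_4 above 2 N).
It fails at once if a bystander was moved over 30 mm (distance of any of dropper_a, dropper_b, small_beaker, tape from where it was at the start of the episode above 0.03 m).
It also fails if it takes over 64 s, if anything falls off the work surface, if the arm or the gripper's body presses on something with over 40 N, if the wrist force passes 120 N, or if a joint passes its speed limit or range.

## Working session

There is one attempt and no reset: what is moved stays moved. The work goes in short steps, Python scripts to look and compute and a tool call to move; the robot and the scene stay as the last step left them, time stands still between calls to the robot, and variables do not carry over. Pictures are saved under pics/ and viewed, and the job is handed in when it is done.

Besides the shell and the picture viewer there is one more tool, called after "Call:" as name(argument=value, ...), one argument or row to a line, values as JSON. drive_tool: Moves the arm, as the interface text tells. Its arguments: {"type":"object","properties":{"xyz":{"type":"array","items":{"type":"array","items":{"type":"number"}}},"rotation":{"type":"array","items":{"type":"array","items":{"type":"number"}}},"gripper":{"type":"array","items":{"type":"number"}},"force":{"type":"number"}},"required":["xyz","rotation","gripper"]}

```bash
mkdir -p pics; ls; python3 - <<'E'
from cell import sense, read_camera
import cv2,numpy as np
s=sense();print(s)
for n in("side","top"):
    c=read_camera(n);cv2.imwrite(f"pics/{n}0.png",cv2.cvtColor(c["color"],cv2.COLOR_RGB2BGR));np.savez(f"{n}0.npz",**{k:v for k,v in c.items()})
    print(n,c["mtx"],c["k1"],c["R"],c["t"], -c["R"].T@c["t"])
E
```

```text
pics
{'t': 0.0, 'joint_positions': array([ 1.13459094e+00,  1.31155165e-01,  1.48926396e+00,  1.73181274e-05,
        1.52302857e+00, -8.54117842e-02]), 'dq': array([ 0.0012404 , -0.00045124,  0.00038614, -0.00019789,  0.0008452 ,
       -0.00151975]), 'joint_efforts': array([ 1.33800026e-03, -5.59850657e+01, -4.91755879e+01,  7.69682019e-02,
        3.58789566e-02, -2.31833892e-04]), 'ee_pos': array([0.20590439, 0.56290859, 0.1960995 ]), 'eef_rot': array([-3.14141717e+00,  1.84680479e-03,  1.22000204e+00]), 'contact_force': array([ 0.23783408,  0.75130845, -0.47525375]), 'torque': array([ 0.06146106, -0.07176915, -0.05188649]), 'gripper_width': 0.9980385976671354}
side [[510.43041159   0.         278.55041583]
 [  0.         510.43041159 210.31716343]
 [  0.           0.           1.        ]] -0.1322938789086526 [[ 0.35962821 -0.93291952  0.01813059]
 [-0.56029905 -0.23144393 -0.79529786]
 [ 0.74614511  0.27585299 -0.60594769]] [-0.22046302  0.39284567  1.17232414] [-0.57532815 -0.43814163  1.02679354]
top [[381.30476251   0.         276.84672192]
 [  0.         381.30476251 203.89728762]
 [  0.           0.           1.        ]] -0.017136178186155038 [[-0.01135419 -0.99977873 -0.01770778]
 [-0.99581602  0.01291146 -0.09046404]
 [ 0.09067266  0.01660654 -0.99574228]] [5.64278034e-04 5.42801555e-01 1.14789164e+00] [ 0.4364545  -0.02550672  1.19211825]
```

View pics/side0.png

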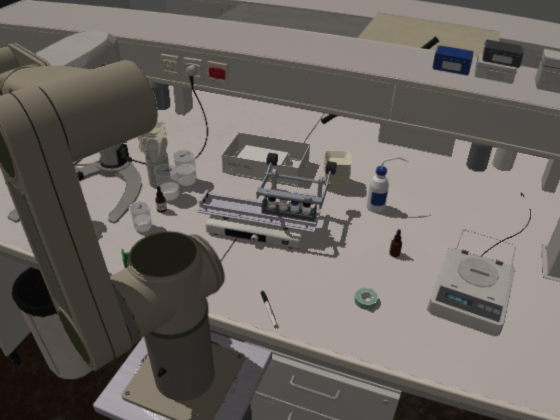

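View pics/top0.png

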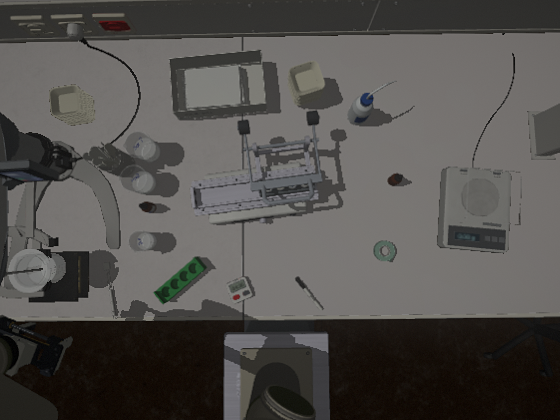

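The top view has +x up and +y left. The shaker is at about (257,190), with its bar bay on the right and its free end at (195,200). Rack look-alikes are the green rack at (180,280) and the grey rack under the bar at about (285,185). I'll check the grey one in close crops.

```bash
python3 - <<'E'
import cv2
a=cv2.imread("pics/top0.png")[100:235,170:350];cv2.imwrite("pics/top0c.png",cv2.resize(a,None,fx=4.4,fy=4.4,interpolation=cv2.INTER_CUBIC))
a=cv2.imread("pics/side0.png")[140:260,185:365];cv2.imwrite("pics/side0c.png",cv2.resize(a,None,fx=4.4,fy=4.4,interpolation=cv2.INTER_CUBIC))
E
```

```text
(no output)
```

View pics/top0c.png

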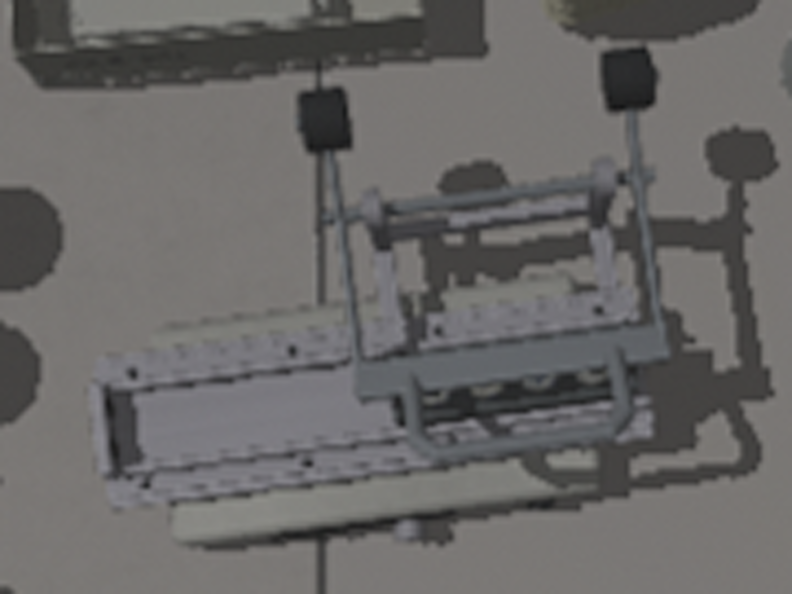

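View pics/side0c.png

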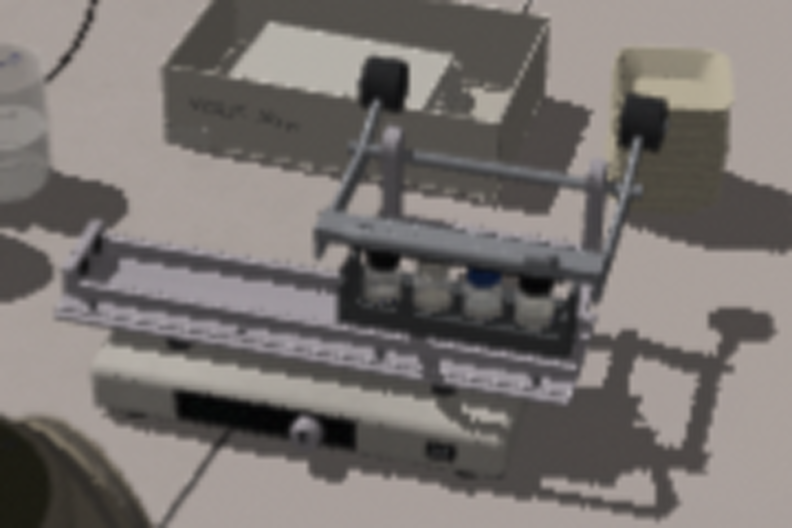

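```bash
cat > h.py <<'E'
import numpy as np,cv2
def cloud(c):
    K=c["mtx"];k1=float(c["k1"]);Z=c["range_z"]
    v,u=np.mgrid[0:Z.shape[0],0:Z.shape[1]].astype(float)
    D=np.array([k1,0,0,0,0.])
    p=cv2.undistortPoints(np.stack([u.ravel(),v.ravel()],1)[:,None],K,D)[:,0].reshape(Z.shape+(2,))
    P=np.dstack([p[...,0]*Z,p[...,1]*Z,Z])
    X=(P-c["t"])@c["R"]; X[Z<=0]=np.nan
    return X
def proj(c,X):
    r,_=cv2.Rodrigues(c["R"]);return cv2.projectPoints(np.atleast_2d(X).astype(float),r,c["t"],c["mtx"],np.array([float(c["k1"]),0,0,0,0]))[0][:,0]
E
python3 - <<'E'
from h import *
c=dict(np.load("top0.npz"));X=cloud(c)
sub=X[100:235,170:350]
P=sub.reshape(-1,3)
h=np.histogram(P[:,2],bins=np.arange(-.02,.26,.005))
for a,b in zip(h[0],h[1]):print(round(b,3),a,end='; ')
for lo,hi in((.055,.069),(.07,.082),(.165,.19)):
    m=(P[:,2]>lo)&(P[:,2]<hi);q=P[m,:2].astype(np.float32)
    print(lo,m.sum(),q.mean(0),np.ptp(q,0),cv2.minAreaRect(q))
out=np.zeros((135,180,3),np.uint8)
z=np.nan_to_num(sub[...,2]);g=np.clip(z/.25*255,0,255).astype(np.uint8)
cv2.imwrite("pics/h0.png",cv2.resize(cv2.applyColorMap(g,cv2.COLORMAP_JET),None,fx=4.4,fy=4.4,interpolation=cv2.INTER_NEAREST))
E
```

```text
-0.02 0; -0.015 1; -0.01 266; -0.005 7348; 0.0 7638; 0.005 316; 0.01 55; 0.015 92; 0.02 78; 0.025 109; 0.03 145; 0.035 348; 0.04 1052; 0.045 715; 0.05 89; 0.055 416; 0.06 1798; 0.065 586; 0.07 382; 0.075 436; 0.08 47; 0.085 127; 0.09 200; 0.095 34; 0.1 12; 0.105 43; 0.11 21; 0.115 12; 0.12 19; 0.125 20; 0.13 227; 0.135 185; 0.14 475; 0.145 236; 0.15 66; 0.155 58; 0.16 74; 0.165 150; 0.17 119; 0.175 137; 0.18 65; 0.185 1; 0.19 0; 0.195 0; 0.2 0; 0.205 0; 0.21 0; 0.215 0; 0.22 0; 0.225 0; 0.23 0; 0.235 0; 0.24 0; 0.245 0; 0.25 0; 0.255 0; 0.055 2763 [0.6029409  0.09982986] [0.3503194  0.43446034] ((0.7055741548538208, 0.08981309831142426), (0.3575485646724701, 0.4028989374637604), 6.014064311981201)
0.07 843 [0.64488    0.06165789] [0.32897216 0.43460423] ((0.7175073623657227, 0.09143735468387604), (0.35170817375183105, 0.3865116834640503), 9.248492240905762)
0.165 472 [ 0.63747984 -0.0243957 ] [0.25469798 0.2238459 ] ((0.6537443399429321, -0.02351929247379303), (0.24306243658065796, 0.22431260347366333), 5.765284538269043)
```

View pics/h0.png

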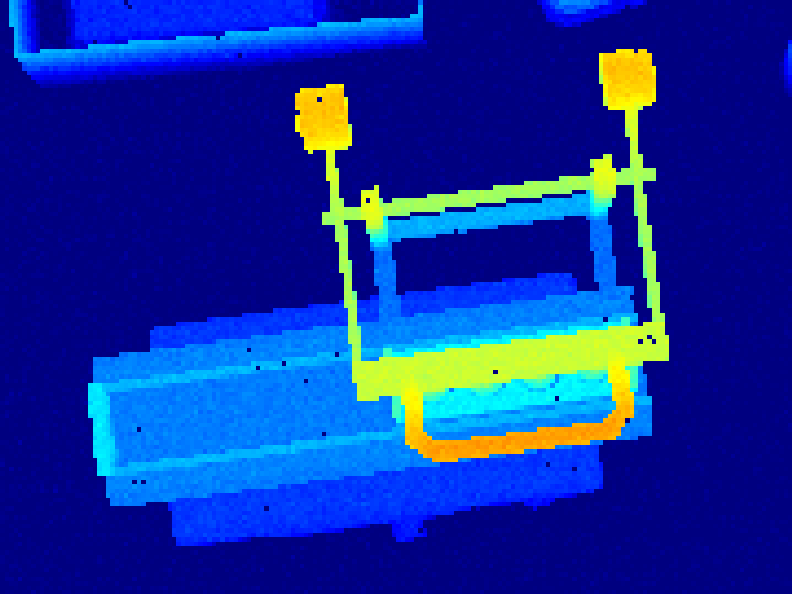

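```bash
python3 - <<'E'
from h import *
c=dict(np.load("top0.npz"));X=cloud(c)
def reg(u0,u1,v0,v1,lo,hi):
    s=X[int(100+v0/4.4):int(100+v1/4.4),int(170+u0/4.4):int(170+u1/4.4)].reshape(-1,3)
    return s[(s[:,2]>lo)&(s[:,2]<hi)]
g=reg(420,620,400,470,.165,.19); 
print("grip",g.mean(0),np.ptp(g,0)); vx,vy,x0,y0=cv2.fitLine(g[:,:2].astype(np.float32),cv2.DIST_HUBER,0,.01,.01).ravel();print("ang",np.degrees(np.arctan2(vx,vy)))
p=reg(385,590,170,215,.125,.15);vx,vy,x0,y0=cv2.fitLine(p[:,:2].astype(np.float32),cv2.DIST_HUBER,0,.01,.01).ravel();print("pivotrod",p.mean(0),np.degrees(np.arctan2(vx,vy)))
b=reg(360,665,330,400,.13,.16);vx,vy,x0,y0=cv2.fitLine(b[:,:2].astype(np.float32),cv2.DIST_HUBER,0,.01,.01).ravel();print("bar",b.mean(0),np.degrees(np.arctan2(vx,vy)))
pl=reg(80,665,280,515,.055,.082).astype(np.float32)
r=cv2.minAreaRect(pl[:,:2]*1000);print("plat",len(pl),r, cv2.boxPoints(r))
# platform corner pixels at z .062
K=c["mtx"];
def at(u,v,z):
    uv=np.array([[[170+u/4.4-.5+.5/4.4*0,100+v/4.4-.5]]]);s=cv2.undistortPoints(uv,K,np.array([float(c["k1"]),0,0,0,0.]))[0,0]
    d=c["R"].T@np.array([s[0],s[1],1]);o=-c["R"].T@c["t"];return o+d*(z-o[2])/d[2]
for q in((107,505,.062),(93,357,.062),(652,436,.062),(634,287,.062)):print(q,at(*q).round(4))
st=reg(85,113,375,475,.075,.11);print("stop",st.mean(0),st.min(0),st.max(0))
E
```

```text
grip [ 0.54000544 -0.03520699  0.17854681] [0.03791297 0.1193849  0.01994709]
ang 173.93607
pivotrod [ 0.70351152 -0.02045273  0.13359236] 173.38478
bar [ 0.59324057 -0.03114546  0.14412618] 174.46912
plat 3004 ((596.931884765625, 63.161468505859375), (131.746337890625, 371.524169921875), 6.943629741668701) [[ 509.0846   239.5975 ]
 [ 553.99915 -129.20175]
 [ 684.7792  -113.27457]
 [ 639.8646   255.52469]]
(107, 505, 0.062) [0.5115 0.2414 0.062 ]
(93, 357, 0.062) [0.613  0.2519 0.062 ]
(652, 436, 0.062) [ 0.5536 -0.1283  0.062 ]
(634, 287, 0.062) [ 0.6559 -0.1183  0.062 ]
stop [0.56440015 0.24041101 0.08708488] [0.5338832  0.2347945  0.07633835] [0.5913397  0.24828969 0.09471984]
```

Position check: the platform corners at z=62 mm span 372 x 102 mm (expected 372 x 104) at a yaw of about 6.5°. In that frame the grip is at x=-54 mm, z≈175 mm and the pivot is at x=+110 mm, so both match the description. The rack is the grey one under the bar.

Plan:
- **Bar:** with the fingers closed and the tool tilted 45° forward and down, push the grip from its front underside.
- **Rack:** with the tool pointing down, push the rack's end plate.

I'll raise the arm first.

```bash
cat >> h.py <<'E'
from scipy.spatial.transform import Rotation as Ro
TH=np.radians(6.5);XH=np.array([np.cos(TH),np.sin(TH),0]);YH=np.array([-np.sin(TH),np.cos(TH),0]);ZH=np.array([0,0,1.]);O=np.array([.5835,.0617,0])
def W(l):return O+l[0]*XH+l[1]*YH+l[2]*ZH
def L(w):d=np.array(w)-O;return np.array([d@XH,d@YH,d[2]])
def Rtilt(deg): # deg below horizontal of tool z; tool x=+YH
    a=np.radians(deg);z=np.cos(a)*XH-np.sin(a)*ZH
    return np.stack([YH,np.cross(z,YH),z],1)
def Rdown(): # jaw along shaker x, tool x = XH
    return np.stack([XH,-YH,-ZH],1)
def rel(s,p,R):
    R0=Ro.from_euler('xyz',s["eef_rot"]).as_matrix()
    return (R0.T@(np.array(p)-s["ee_pos"])*1000).round(1),np.degrees(Ro.from_matrix(R0.T@R).as_rotvec()).round(1)
E
python3 - <<'E'
from h import *
c=dict(np.load("top0.npz"))
print(proj(c,[[.206,.563,.196]]))
X=cloud(c)
# tall stuff heights in crops
for (u,v) in((20,155),(30,265),(110,220),(145,145),(140,180),(148,207),(145,240),(60,270),(180,280)):
    q=X[v-4:v+5,u-4:u+5].reshape(-1,3);print(u,v,np.nanmedian(q,0).round(3),np.nanmax(q[:,2]).round(3))
E
```

```text
[[ 57.65992098 330.13501612]]
20 155 [0.659 0.655 0.236] 0.283
30 265 [0.373 0.661 0.175] 0.179
110 220 [0.499 0.51  0.026] 0.033
145 145 [0.727 0.396 0.054] 0.059
140 180 [0.621 0.416 0.035] 0.112
148 207 [0.535 0.382 0.051] 0.079
145 240 [0.437 0.397 0.035] 0.09
60 270 [0.354 0.615 0.106] 0.13
180 280 [0.314 0.291 0.021] 0.038
```

Call:
drive_tool(
  xyz=[
    [0,0,-50],
    [0,0,-100],
    [0,0,-150],
    [0,0,-180],
    [0,0,-180],
  ],
  rotation=[
    [0,0,0],
    [0,0,0],
    [0,0,0],
    [0,0,0],
    [0,0,0],
  ],
  gripper=[0,0,0,0,0],
)

```text
t: 0.72
ee_pos: [0.2065, 0.5641, 0.3792]
eef_rot: [3.141, -0.003, 1.22]
contact_force: [0.2, -0.1, -0.1]
gripper_width: 0.511
```

```bash
python3 - <<'E'
from h import *;from cell import sense
s=sense()
n=np.array([.707,0,.707]);d=np.array([.707,0,-.707]);g=np.array([-.055,-.092,.175])
P=g-.0135*n+.025*d
pre=P-.012*n-.10*d
print("pre",W(pre),rel(s,W(pre)+[0,0,.08],Rtilt(45)),rel(s,W(pre),Rtilt(45)))
E
```

```text
pre [ 0.46867149 -0.04397827  0.2099965 ] (array([-481.3,  455.2,   87.7]), array([-44.1,  10.3, -25.3])) (array([-481.6,  455.2,  167.7]), array([-44.1,  10.3, -25.3]))
```

Call:
drive_tool(
  xyz=[
    [-40,38,7],
    [-80,76,14],
    [-120,114,21],
    [-160,152,28],
    [-200,190,36],
    [-240,228,44],
    [-280,265,51],
    [-320,303,58],
    [-360,341,66],
    [-400,379,73],
    [-440,417,80],
    [-481,455,88],
  ],
  rotation=[
    [-3.7,0.9,-2.1],
    [-7.3,1.7,-4.2],
    [-11,2.6,-6.3],
    [-14.7,3.4,-8.4],
    [-18.4,4.3,-10.5],
    [-22,5.1,-12.6],
    [-25.7,6,-14.8],
    [-29.4,6.9,-16.9],
    [-33,7.7,-19],
    [-36.7,8.6,-21.1],
    [-40.4,9.4,-23.2],
    [-44.1,10.3,-25.3],
  ],
  gripper=[0,0,0,0,0,0,0,0,0,0,0,0],
)

```text
t: 2.22
ee_pos: [0.527, 0.0001, 0.2982]
eef_rot: [2.433, -0.021, 1.687]
contact_force: [0.5, 0.1, -0.6]
gripper_width: 0.007
```

```bash
python3 - <<'E'
from h import *;from cell import sense,read_camera
s=sense();print(s["joint_positions"].round(2),L(s["ee_pos"]),s["contact_force"],s["gripper_width"])
n=np.array([.707,0,.707]);d=np.array([.707,0,-.707]);g=np.array([-.055,-.092,.175])
P=g-.0135*n+.025*d
pre=P-.012*n-.10*d
print(rel(s,W(pre),Rtilt(45)),rel(s,W(P-.012*n),Rtilt(45)))
E
```

```text
[-0.32 -0.89  2.26  0.33  1.14 -2.04] [-0.06307369 -0.05479633  0.29818403] [ 0.50602222  0.14810399 -0.62356746] 0.0066676694416548145
(array([ -38.9, -104.8,   25.3]), array([-4.4, -1. , -0.7])) (array([-40.6, -97.1, 124.9]), array([-4.4, -1. , -0.7]))
```

```bash
python3 - <<'E'
from h import *;from cell import sense
s=sense()
from itertools import product
Rx=lambda a:Ro.from_euler('x',a);Ry=lambda a:Ro.from_euler('y',a);Rz=lambda a:Ro.from_euler('z',a)
d=[([1.13459,.131155,1.489264,0,1.523029,-.08541],[-3.141417,.001847,1.22]),(s["joint_positions"],s["eef_rot"])]
print(s)
for s4,s5,s6 in product((1,-1),(1,-1),(1,-1)):
  for k in range(8):
    e=[]
    for j,r in d:
        M=Rz(j[0])*Ry(j[1]+j[2])*Rz(s4*j[3])*Ry(s5*j[4])*Rz(s6*j[5]+k*np.pi/4)
        e.append(np.degrees((M.inv()*Ro.from_euler('xyz',r)).magnitude()).round(1))
    if max(e)<30: print(s4,s5,s6,k,e)
E
```

```text
{'t': 2.225, 'joint_positions': array([-0.32293697, -0.89134534,  2.25972211,  0.3262866 ,  1.1394905 ,
       -2.04130358]), 'dq': array([-1.64588228,  0.00260559,  0.34773185,  1.49436974, -0.28677838,
       -2.19013091]), 'joint_efforts': array([  9.8153463 , -14.44490522, -56.68387771,  -1.60031676,
        -3.80052522,   4.72081035]), 'ee_pos': array([5.27034879e-01, 1.15765163e-04, 2.98184028e-01]), 'eef_rot': array([ 2.43264508, -0.0212176 ,  1.68666131]), 'contact_force': array([ 0.50602222,  0.14810399, -0.62356746]), 'torque': array([0.05556523, 0.3362576 , 0.03469611]), 'gripper_width': 0.0066676694416548145}
1 1 1 4 [np.float64(0.0), np.float64(0.0)]
```

Call:
drive_tool(
  xyz=[
    [0,40,0],
    [0,80,0],
    [0,80,0],
  ],
  rotation=[
    [5,0,0],
    [10,0,0],
    [10,0,0],
  ],
  gripper=[0,0,0],
)

```text
t: 2.6
ee_pos: [0.5901, 0.005, 0.3476]
eef_rot: [2.613, -0.023, 1.685]
contact_force: [0.3, -0.2, -0.4]
gripper_width: 0.004
```

```bash
python3 - <<'E'
from cell import sense
import json
s=sense();print([s[k].tolist() for k in("joint_positions","ee_pos","eef_rot","dq")])
E
```

```text
[[-0.19693669762412339, -0.4679588559336592, 1.8480179911605767, 0.18281036485839086, 1.264157187019136, -1.886820294685888], [0.5900840534196956, 0.004981548727235866, 0.3475551834366298], [2.612897619402495, -0.022909927975594213, 1.6851305608596647], [0.01100836568256683, -0.1364117398452272, 0.13692906424009915, 0.02224056463934112, 0.0018861929805599603, -0.03463727405907668]]
```

Call:
drive_tool(
  xyz=[
    [0,0,40],
    [0,0,40],
  ],
  rotation=[
    [-8,0,8],
    [-8,0,8],
  ],
  gripper=[0,0],
)

```text
t: 2.85
ee_pos: [0.603, 0.0097, 0.2967]
eef_rot: [2.501, -0.105, 1.568]
contact_force: [-0.4, 0.1, -1.4]
gripper_width: 0.008
```

```bash
python3 - <<'E'
from cell import sense
import json
s=sense();print([s[k].tolist() for k in("joint_positions","ee_pos","eef_rot","dq")])
E
```

```text
[[-0.20415581696513044, -0.5559248349812194, 2.04594749037804, 0.23566203585401746, 1.0447230290119136, -1.792526613612365], [0.6030189474709396, 0.009700842269636096, 0.29665238600869603], [2.5014821695948277, -0.10484751829735584, 1.5683822946680224], [-0.0037965463136540615, -0.05951008376864147, -0.20276219657136837, -0.005168915110469137, 0.05515747716354768, -0.012414673072341051]]
```

```bash
cat > kin.py <<'E'
from h import *
from scipy.optimize import least_squares
Ry=lambda a:Ro.from_euler('y',a);Rz=lambda a:Ro.from_euler('z',a)
D=[([1.13459094,.131155165,1.48926396,1.7e-5,1.52302857,-.0854117842],[.20590439,.56290859,.1960995]),
([-0.32293697, -0.89134534,  2.25972211,  0.3262866 ,  1.1394905 ,-2.04130358],[.527034879,.000115765,.298184028]),
([-0.19693669762412339, -0.4679588559336592, 1.8480179911605767, 0.18281036485839086, 1.264157187019136, -1.886820294685888], [0.5900840534196956, 0.004981548727235866, 0.3475551834366298]),
([-0.20415581696513044, -0.5559248349812194, 2.04594749037804, 0.23566203585401746, 1.0447230290119136, -1.792526613612365], [0.6030189474709396, 0.009700842269636096, 0.29665238600869603])]
def fk(j,k):
    r0,o,h,a2,a3,c,dw,ex=k
    B=Ry(j[1]+j[2]);Wm=B*Rz(j[3])*Ry(j[4])
    p=np.array([r0,o,h])+Ry(j[1]).apply([0,0,a2])+B.apply([c,0,a3])+Wm.apply([ex,0,dw])
    return Rz(j[0]).apply(p),(Rz(j[0])*Wm*Rz(j[5]+np.pi)).as_matrix()
K=least_squares(lambda k:np.concatenate([fk(j,k)[0]-p for j,p in D]+[1e-3*(k-[0,.05,.3,.4,.4,0,.3,0])]),[0,.05,.3,.4,.4,0,.3,0]).x
LO=np.array([-2.96,-.89,.02,-1.34,0,-2.66]);HI=np.array([2.96,2.26,2.5,4.48,2.73,2.66])
def ik(p,R,seeds=None):
    best=None
    for s in (seeds if seeds is not None else []) or [np.array([-.2,-.4,1.9,.2,1.1,-1.8]),np.array([-.2,-.4,1.9,1,1.1,-1]),np.array([.2,-.1,1.9,-1,1.1,1]),np.array([-.2,-.4,1.9,.2,1.1,1.3]),np.array([.4,.1,1.5,2.8,1,.5])]:
        def f(j):
            q,M=fk(j,K);return np.concatenate([(q-p)*5,Ro.from_matrix(M.T@R).as_rotvec()])
        r=least_squares(f,np.clip(s,LO+.01,HI-.01),bounds=(LO,HI))
        if best is None or r.cost<best.cost:best=r
        if best.cost<1e-8:break
    return best.x,best.cost
E
python3 - <<'E'
from kin import *
print(K.round(4));print([((fk(j,K)[0]-p)*1000).round(1) for j,p in D])
# tool dir: projected slope sl (deg below horiz in xz), azimuth az toward -y (from x)
n0=np.array
for sl in(40,45,50,60):
  for az in(-60,-45,-30,0,30,45,60):
    # dir = (cos az, sin az, -tan(sl)*cos az) in shaker frame
    d=np.array([np.cos(np.radians(az)),np.sin(np.radians(az)),-np.tan(np.radians(sl))*np.cos(np.radians(az))]);d/=np.linalg.norm(d)
    nn=np.array([np.sin(np.radians(sl)),0,np.cos(np.radians(sl))])
    G=n0([-.055,-.092,.175]);P=G-.0255*nn+.025*d
    out=[]
    M=np.stack([XH,YH,ZH],1);z=M@d;y=M@nn
    for q,ret in((0,.09),(0,0),(.6,0),(1.2,0)):
        a=np.pi-np.arctan2(.045,.165)-q;g=np.array([.11+.171*np.cos(a),-.092,.13+.171*np.sin(a)])
        p=W(g-.0255*nn*(q==0)-.0135*nn*(q>0)+.025*d-ret*d)
        b=min((ik(p,np.stack([np.cross(sg*y,z),sg*y,z],1)) for sg in(1,-1)),key=lambda t:t[1]);out.append(b)
    print(sl,az,[f"{c:.4f}" for _,c in out],out[1][0].round(2))
E
```

```text
[ 0.      0.0512  0.3181  0.3691  0.5534  0.0616  0.399  -0.    ]
[array([-0.,  0.,  0.]), array([ 0., -0., -0.]), array([-0.,  0., -0.]), array([ 0., -0.,  0.])]
40 -60 ['0.0000', '0.0000', '0.0000', '0.0000'] [ 0.52 -0.02  2.24 -1.32  1.24  0.  ]
40 -45 ['0.0000', '0.0000', '0.0000', '0.0000'] [ 0.38 -0.42  2.47 -1.24  0.91 -0.26]
40 -30 ['0.0121', '0.0050', '0.0000', '0.0000'] [ 0.18 -0.64  2.5  -0.84  0.71  2.37]
40 0 ['0.0233', '0.0064', '0.0000', '0.0000'] [-0.49 -0.74  2.5   0.63  0.82  0.65]
40 30 ['0.0000', '0.0000', '0.0000', '0.0000'] [-0.81 -0.34  2.35  1.02  1.22  0.03]
40 45 ['0.0000', '0.0000', '0.0000', '0.0000'] [-0.85 -0.03  2.15  1.02  1.43 -0.09]
40 60 ['0.0000', '0.0000', '0.0000', '0.0000'] [-0.84  0.29  1.9   1.    1.66 -0.14]
45 -60 ['0.0000', '0.0000', '0.0000', '0.0000'] [ 0.49 -0.08  2.25 -1.25  1.2  -0.16]
45 -45 ['0.0000', '0.0000', '0.0000', '0.0000'] [ 0.33 -0.47  2.45 -1.09  0.89 -0.48]
45 -30 ['0.0059', '0.0013', '0.0000', '0.0000'] [ 0.11 -0.7   2.5  -0.65  0.71  2.11]
45 0 ['0.0137', '0.0012', '0.0000', '0.0000'] [-0.44 -0.77  2.5   0.53  0.83  0.76
[... 750 characters left out ...]
 0.89  1.37  0.18]
50 60 ['0.0000', '0.0000', '0.0000', '0.0000'] [-0.8   0.17  1.92  0.92  1.6   0.08]
60 -60 ['0.0000', '0.0000', '0.0000', '0.0000'] [ 0.37 -0.26  2.22 -0.94  1.12  2.43]
60 -45 ['0.0000', '0.0000', '0.0000', '0.0000'] [ 0.17 -0.5   2.31 -0.62  0.94  2.03]
60 -30 ['0.0000', '0.0000', '0.0000', '0.0000'] [-0.02 -0.61  2.34 -0.28  0.88 -1.51]
60 0 ['0.0000', '0.0000', '0.0000', '0.0000'] [-0.33 -0.59  2.3   0.26  0.97  1.03]
60 30 ['0.0000', '0.0000', '0.0000', '0.0000'] [-0.57 -0.4   2.2   0.59  1.18  0.63]
60 45 ['0.0000', '0.0000', '0.0000', '0.0000'] [-0.66 -0.22  2.1   0.71  1.33  0.47]
60 60 ['0.0000', '0.0000', '0.0000', '0.0000'] [-0.74  0.05  1.94  0.8   1.53  0.33]
```

```bash
cat >> kin.py <<'E'
az=np.radians(35);SL=np.radians(45)
d=np.array([np.cos(az),np.sin(az),-np.tan(SL)*np.cos(az)]);d/=np.linalg.norm(d);nn=np.array([np.sin(SL),0,np.cos(SL)])
MW=np.stack([XH,YH,ZH],1)
def Rb(sg):
    z=MW@d;y=sg*(MW@nn);return np.stack([np.cross(y,z),y,z],1)
def grip(q):
    a=np.pi-np.arctan2(.045,.165)-q;return np.array([.11+.171*np.cos(a),-.092,.13+.171*np.sin(a)])
def tcp(q,off=.0135,ret=0):return W(grip(q)-off*nn+(.025-ret)*d)
E
python3 - <<'E'
from kin import *;from cell import sense
s=sense();j0=s["joint_positions"];print(j0.round(3))
for sg in(1,-1):
    for nm,p in(("pre",tcp(0,.03,.10)),("app",tcp(0,.0255)),("c",tcp(0)),(".5",tcp(.5)),("1",tcp(1.)),("1.2",tcp(1.2))):
        j,c=ik(p,Rb(sg));print(sg,nm,p.round(3),j.round(2),round(c,5))
sg=-1;j,c=ik(tcp(0,.03,.10),Rb(sg))
for f in np.linspace(0,1,11)[1:]:
    p,R=fk(j0+f*(j-j0),K);print(p.round(3),*rel(s,p,R))
E
```

```text
[-0.204 -0.556  2.046  0.236  1.045 -1.793]
1 pre [ 0.475 -0.077  0.201] [-0.85 -0.58  2.26  0.74  1.43 -2.66] 0.02554
1 app [ 0.536 -0.025  0.141] [-0.64 -0.42  2.27  0.78  1.17 -2.66] 0.01946
1 c [ 0.544 -0.024  0.15 ] [-0.64 -0.4   2.24  0.79  1.18 -2.66] 0.01725
1 .5 [ 0.586 -0.019  0.223] [-0.63 -0.33  2.09  0.84  1.26 -2.66] 0.00472
1 1 [ 0.657 -0.011  0.268] [-0.56 -0.16  1.91  0.88  1.24 -2.66] 0.00029
1 1.2 [ 0.69  -0.008  0.275] [-0.53 -0.08  1.83  0.9   1.22 -2.66] 1e-05
-1 pre [ 0.475 -0.077  0.201] [-1.   -0.42  2.25  0.87  1.52  0.12] 0.0
-1 app [ 0.536 -0.025  0.141] [-0.78 -0.29  2.27  0.94  1.27  0.13] 0.0
-1 c [ 0.544 -0.024  0.15 ] [-0.76 -0.28  2.25  0.94  1.26  0.15] 0.0
-1 .5 [ 0.586 -0.019  0.223] [-0.69 -0.29  2.11  0.92  1.29  0.32] 0.0
-1 1 [ 0.657 -0.011  0.268] [-0.58 -0.16  1.91  0.91  1.25  0.44] 0.0
-1 1.2 [ 0.69  -0.008  0.275] [-0.53 -0.08  1.83  0.9   1.22  0.48] 0.0
[ 0.586 -0.008  0.269] [-20.9 -29.2   9.9] [ 3.3  1.  16.9]
[ 0.568 -0.023  0.246] [-37.8 -56.4  16.9] [ 6.5  1.8 33.8]
[ 0.551 -0.034  0.226] [-51.1 -81.1  21.2] [ 9.6  2.4 50.8]
[ 0.534 -0.043  0.211] [ -61.3 -102.7   23. ] [12.7  2.9 67.7]
[ 0.52  -0.049  0.2  ] [ -69.1 -120.7   22.7] [15.9  3.4 84.5]
[ 0.507 -0.055  0.192] [ -75.2 -134.8   20.3] [ 19.3   4.  101.2]
[ 0.496 -0.059  0.189] [ -80.2 -145.1   16.1] [ 23.1   4.7 117.7]
[ 0.487 -0.064  0.19 ] [ -84.9 -151.5   10. ] [ 27.3   5.7 133.9]
[ 0.48  -0.07   0.194] [ -90.1 -154.3    2.1] [ 32.3   6.9 149.7]
[ 0.475 -0.077  0.201] [ -96.3 -153.9   -7.7] [ 38.3   8.5 164.9]
```

```bash
python3 - <<'E'
from kin import *;from cell import sense
s=sense();j0=s["joint_positions"]
p0=np.array([.50,-.075,.32]);j,c=ik(p0,Rb(-1));print(j.round(2),c)
for f in np.linspace(0,1,21)[1:]:
    p,R=fk(j0+f*(j-j0),K);print(p.round(3),*rel(s,p,R))
E
```

```text
[-0.94 -0.47  2.06  0.88  1.63  0.34] 3.0205626582184187e-27
[0.596 0.002 0.29 ] [-8.4 -9.2  0.4] [1.3 0.7 8.8]
[ 0.589 -0.005  0.284] [-15.9 -17.9   0.3] [ 2.7  1.3 17.5]
[ 0.582 -0.011  0.279] [-22.7 -26.   -0.4] [ 4.   1.9 26.3]
[ 0.575 -0.017  0.275] [-28.8 -33.6  -1.6] [ 5.4  2.4 35. ]
[ 0.568 -0.022  0.272] [-34.2 -40.6  -3.3] [ 6.7  2.9 43.6]
[ 0.562 -0.027  0.269] [-39.  -46.8  -5.5] [ 8.1  3.3 52.3]
[ 0.556 -0.031  0.268] [-43.3 -52.4  -8.2] [ 9.5  3.7 60.9]
[ 0.55  -0.034  0.267] [-47.1 -57.3 -11.4] [11.   4.2 69.4]
[ 0.545 -0.038  0.267] [-50.6 -61.4 -15.1] [12.5  4.6 77.9]
[ 0.539 -0.041  0.268] [-53.7 -64.8 -19.2] [14.2  4.9 86.3]
[ 0.535 -0.044  0.27 ] [-56.6 -67.5 -23.9] [15.8  5.3 94.7]
[ 0.53  -0.047  0.272] [-59.4 -69.4 -29. ] [ 17.6   5.7 102.9]
[ 0.526 -0.05   0.276] [-62.  -70.7 -34.5] [ 19.6   6.1 111.1]
[ 0.521 -0.053  0.28 ] [-64.6 -71.3 -40.6] [ 21.6   6.5 119.2]
[ 0.518 -0.056  0.285] [-67.2 -71.3 -47.1] [ 23.8   6.8 127.2]
[ 0.514 -0.06   0.291] [-69.8 -70.7 -54.1] [ 26.3   7.2 135. ]
[ 0.51  -0.063  0.297] [-72.6 -69.5 -61.6] [ 28.9   7.5 142.7]
[ 0.507 -0.067  0.304] [-75.5 -67.8 -69.6] [ 31.7   7.9 150.3]
[ 0.503 -0.071  0.312] [-78.7 -65.7 -78.1] [ 34.8   8.2 157.7]
[ 0.5   -0.075  0.32 ] [-82.  -63.3 -87.2] [ 38.3   8.5 164.9]
```

Two calls along this path, then I recompute.

Call:
drive_tool(
  xyz=[
    [-8,-9,0],
    [-16,-18,0],
    [-23,-26,0],
    [-29,-34,-2],
    [-34,-41,-3],
    [-39,-47,-6],
    [-43,-52,-8],
    [-47,-57,-11],
    [-51,-61,-15],
    [-54,-65,-19],
    [-57,-68,-24],
    [-59,-69,-29],
  ],
  rotation=[
    [1.3,0.7,8.8],
    [2.7,1.3,17.5],
    [4,1.9,26.3],
    [5.4,2.4,35],
    [6.7,2.9,43.6],
    [8.1,3.3,52.3],
    [9.5,3.7,60.9],
    [11,4.2,69.4],
    [12.5,4.6,77.9],
    [14.2,4.9,86.3],
    [15.8,5.3,94.7],
    [17.6,5.7,102.9],
  ],
  gripper=[0,0,0,0,0,0,0,0,0,0,0,0],
)

```text
t: 4.35
ee_pos: [0.5303, -0.0472, 0.2771]
eef_rot: [-2.648, -0.444, -0.294]
contact_force: [0.2, 0.3, -0.4]
gripper_width: 0.007
```

```bash
python3 - <<'E'
from kin import *;from cell import sense
s=sense();j0=s["joint_positions"];print(j0.round(2))
p0=np.array([.50,-.075,.32]);j,c=ik(p0,Rb(-1))
for f in np.linspace(0,1,9)[1:]:
    p,R=fk(j0+f*(j-j0),K);print(p.round(3),*rel(s,p,R))
E
```

```text
[-0.64 -0.51  2.05  0.62  1.4  -0.51]
[ 0.526 -0.05   0.28 ] [-1.9  1.8 -5.4] [1.6 0.1 8.3]
[ 0.522 -0.053  0.283] [ -3.2   3.3 -11.4] [ 3.3  0.  16.5]
[ 0.518 -0.056  0.288] [ -3.9   4.5 -17.9] [ 5.  -0.1 24.6]
[ 0.514 -0.06   0.293] [ -4.1   5.5 -25. ] [ 6.8 -0.3 32.6]
[ 0.51  -0.063  0.299] [ -3.8   6.4 -32.6] [ 8.7 -0.7 40.5]
[ 0.507 -0.067  0.305] [ -3.1   7.1 -40.7] [10.7 -1.1 48.3]
[ 0.503 -0.071  0.312] [ -1.9   7.9 -49.5] [12.7 -1.7 56.1]
[ 0.5   -0.075  0.32 ] [ -0.5   8.6 -58.8] [14.8 -2.5 63.7]
```

Call:
drive_tool(
  xyz=[
    [-2,2,-5],
    [-3,3,-11],
    [-4,5,-18],
    [-4,6,-25],
    [-4,6,-33],
    [-3,7,-41],
    [-2,8,-50],
    [-0.5,8.6,-59],
    [-0.5,8.6,-59],
  ],
  rotation=[
    [1.6,0.1,8.3],
    [3.3,0,16.5],
    [5,-0.1,24.6],
    [6.8,-0.3,32.6],
    [8.7,-0.7,40.5],
    [10.7,-1.1,48.3],
    [12.7,-1.7,56.1],
    [14.8,-2.5,63.7],
    [14.8,-2.5,63.7],
  ],
  gripper=[0,0,0,0,0,0,0,0,0],
)

```text
t: 5.48
ee_pos: [0.4997, -0.0759, 0.3232]
eef_rot: [-2.301, 0.314, -1.117]
contact_force: [-0.2, -0.2, 0.6]
gripper_width: 0.006
```

```bash
python3 - <<'E'
from kin import *;from cell import sense
s=sense();R=Rb(-1)
for p in(tcp(0,.03,.10),tcp(0,.0255,.05),tcp(0,.0255)):print(p.round(3),*rel(s,p,R))
E
```

```text
[ 0.475 -0.077  0.201] [ 28.  103.9  62.4] [ 0.  -0.1  0.4]
[ 0.507 -0.051  0.173] [ 27.9  99.4 112.3] [ 0.  -0.1  0.4]
[ 0.536 -0.025  0.141] [ 27.9  99.4 162.3] [ 0.  -0.1  0.4]
```

Call:
drive_tool(
  xyz=[
    [7,26,15],
    [14,52,30],
    [21,78,46],
    [28,104,62],
    [28,104,62],
  ],
  rotation=[
    [0,0,0.4],
    [0,0,0.4],
    [0,0,0.4],
    [0,0,0.4],
    [0,0,0.4],
  ],
  gripper=[0,0,0,0,0],
)

```text
t: 6.1
ee_pos: [0.4739, -0.0761, 0.201]
eef_rot: [-2.303, 0.318, -1.118]
contact_force: [0.0, 0.2, 0.3]
gripper_width: 0.001
```

```bash
python3 - <<'E'
from kin import *;from cell import sense,read_camera
s=sense();R=Rb(-1)
for p in(tcp(0,.0255,.05),tcp(0,.0255)):print(p.round(3),*rel(s,p,R))
for n in("side","top"):
    c=read_camera(n);cv2.imwrite(f"pics/{n}1.png",cv2.cvtColor(c["color"],cv2.COLOR_RGB2BGR))
a=np.vstack([cv2.resize(cv2.imread("pics/top1.png")[100:260,170:370],None,fx=3.5,fy=3.5)])
cv2.imwrite("pics/top1c.png",a)
a=cv2.resize(cv2.imread("pics/side1.png")[120:290,185:385],None,fx=3.5,fy=3.5);cv2.imwrite("pics/side1c.png",a)
E
```

```text
[ 0.507 -0.051  0.173] [ 0.9 -5.4 49.9] [0.1 0.1 0.2]
[ 0.536 -0.025  0.141] [ 1.  -5.5 99.9] [0.1 0.1 0.2]
```

View pics/top1c.png

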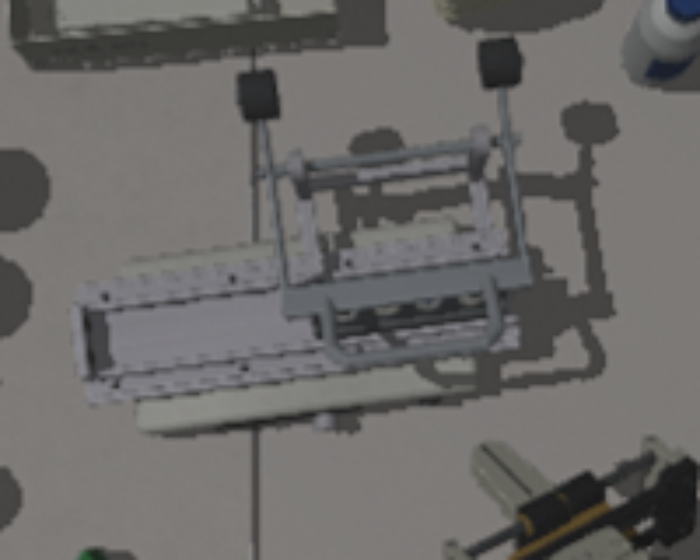

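View pics/side1c.png

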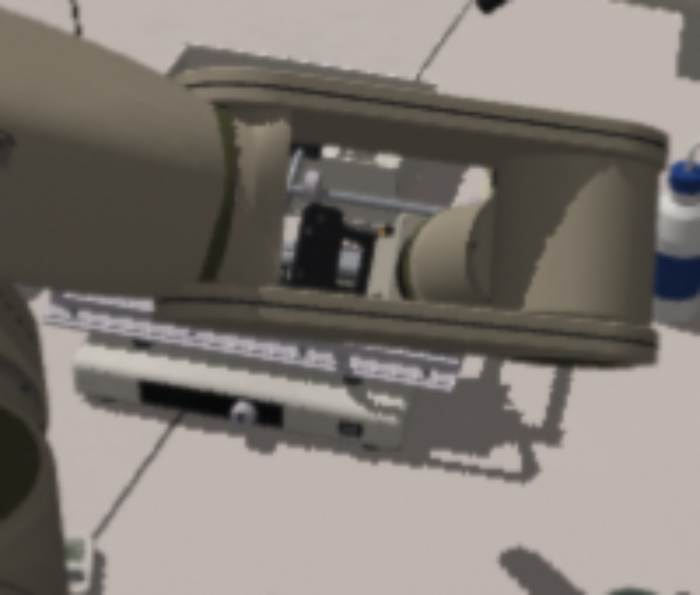

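The top crop shows the closed fingertips at (490,450), pointing up-left at the grip (420,350). The way in is clear, so I'll slide the fingers under the grip.

Call:
drive_tool(
  xyz=[
    [1,-5.5,20],
    [1,-5.5,40],
    [1,-5.5,60],
    [1,-5.5,80],
    [1,-5.5,100],
    [1,-5.5,100],
  ],
  rotation=[
    [0,0,0],
    [0,0,0],
    [0,0,0],
    [0,0,0],
    [0,0,0],
    [0,0,0],
  ],
  gripper=[0,0,0,0,0,0],
)

```text
t: 6.95
ee_pos: [0.5382, -0.026, 0.145]
eef_rot: [-2.3, 0.313, -1.116]
contact_force: [0.0, -0.3, 0.6]
gripper_width: 0.007
```

```bash
python3 - <<'E'
from kin import *;from cell import sense,read_camera
s=sense();R=Rb(-1)
for q in np.arange(0,1.25,.05):print(round(q,2),*rel(s,tcp(q),R))
c=read_camera("top");a=cv2.cvtColor(c["color"],cv2.COLOR_RGB2BGR)
cv2.imwrite("pics/top2c.png",cv2.resize(a[130:260,200:360],None,fx=4.5,fy=4.5))
E
```

```text
0.0 [-0.4 -7.7  1.5] [ 0.  -0.   0.4]
0.05 [ -2.1 -15.2  -2.1] [ 0.  -0.   0.4]
0.1 [ -3.7 -22.9  -5.4] [ 0.  -0.   0.4]
0.15 [ -5.1 -30.8  -8.3] [ 0.  -0.   0.4]
0.2 [ -6.3 -38.9 -10.9] [ 0.  -0.   0.4]
0.25 [ -7.3 -47.1 -13.1] [ 0.  -0.   0.4]
0.3 [ -8.2 -55.4 -15. ] [ 0.  -0.   0.4]
0.35 [ -8.8 -63.8 -16.5] [ 0.  -0.   0.4]
0.4 [ -9.3 -72.2 -17.6] [ 0.  -0.   0.4]
0.45 [ -9.6 -80.8 -18.3] [ 0.  -0.   0.4]
0.5 [ -9.7 -89.3 -18.6] [ 0.  -0.   0.4]
0.55 [ -9.6 -97.9 -18.6] [ 0.  -0.   0.4]
0.6 [  -9.4 -106.4  -18.2] [ 0.  -0.   0.4]
0.65 [  -8.9 -114.9  -17.4] [ 0.  -0.   0.4]
0.7 [  -8.2 -123.3  -16.2] [ 0.  -0.   0.4]
0.75 [  -7.4 -131.7  -14.6] [ 0.  -0.   0.4]
0.8 [  -6.4 -140.   -12.7] [ 0.  -0.   0.4]
0.85 [  -5.2 -148.1  -10.4] [ 0.  -0.   0.4]
0.9 [  -3.8 -156.1   -7.7] [ 0.  -0.   0.4]
0.95 [  -2.2 -163.9   -4.7] [ 0.  -0.   0.4]
1.0 [  -0.5 -171.6   -1.3] [ 0.  -0.   0.4]
1.05 [   1.4 -179.1    2.4] [ 0.  -0.   0.4]
1.1 [   3.4 -186.3    6.4] [ 0.  -0.   0.4]
1.15 [   5.6 -193.3   10.8] [ 0.  -0.   0.4]
1.2 [   8.  -200.1   15.5] [ 0.  -0.   0.4]
```

View pics/top2c.png

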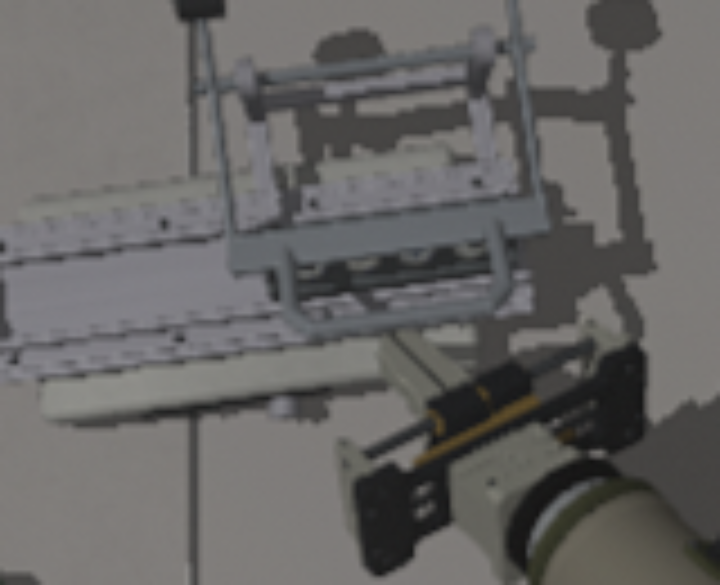

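The fingertips have disappeared under the grip at (395,335), near its middle. Now I'll push along the arc.

Call:
drive_tool(
  xyz=[
    [0,-8,1],
    [-2,-15,-2],
    [-4,-23,-5],
    [-5,-31,-8],
    [-6,-39,-11],
    [-7,-47,-13],
    [-8,-55,-15],
    [-9,-64,-16],
    [-9,-72,-18],
    [-10,-81,-18],
    [-10,-89,-19],
    [-10,-89,-19],
  ],
  rotation=[
    [0,0,0],
    [0,0,0],
    [0,0,0],
    [0,0,0],
    [0,0,0],
    [0,0,0],
    [0,0,0],
    [0,0,0],
    [0,0,0],
    [0,0,0],
    [0,0,0],
    [0,0,0],
  ],
  gripper=[0,0,0,0,0,0,0,0,0,0,0,0],
)

```text
t: 8.5
ee_pos: [0.5858, -0.0201, 0.2245]
eef_rot: [-2.299, 0.312, -1.116]
contact_force: [0.0, 0.5, -0.4]
gripper_width: 0.006
```

```bash
python3 - <<'E'
from kin import *;from cell import sense,read_camera
s=sense();R=Rb(-1)
for q in np.arange(.5,1.25,.05):print(round(q,2),*rel(s,tcp(q),R))
print(s["contact_force"])
c=read_camera("top");a=cv2.cvtColor(c["color"],cv2.COLOR_RGB2BGR)
cv2.imwrite("pics/top3c.png",cv2.resize(a[100:260,200:360],None,fx=3.7,fy=3.7))
E
```

```text
0.5 [-0.1  0.8  1.1] [-0.  -0.1  0.5]
0.55 [-0.  -7.7  1.2] [-0.  -0.1  0.5]
0.6 [  0.3 -16.3   1.6] [-0.  -0.1  0.5]
0.65 [  0.7 -24.8   2.4] [-0.  -0.1  0.5]
0.7 [  1.4 -33.2   3.6] [-0.  -0.1  0.5]
0.75 [  2.2 -41.6   5.2] [-0.  -0.1  0.5]
0.8 [  3.3 -49.8   7.1] [-0.  -0.1  0.5]
0.85 [  4.5 -58.    9.5] [-0.  -0.1  0.5]
0.9 [  5.9 -66.   12.1] [-0.  -0.1  0.5]
0.95 [  7.4 -73.8  15.2] [-0.  -0.1  0.5]
1.0 [  9.2 -81.5  18.6] [-0.  -0.1  0.5]
1.05 [ 11.1 -88.9  22.3] [-0.  -0.1  0.5]
1.1 [ 13.1 -96.2  26.3] [-0.  -0.1  0.5]
1.15 [  15.3 -103.2   30.7] [-0.  -0.1  0.5]
1.2 [  17.7 -109.9   35.4] [-0.  -0.1  0.5]
[ 0.04123243  0.52229747 -0.3993759 ]
```

View pics/top3c.png

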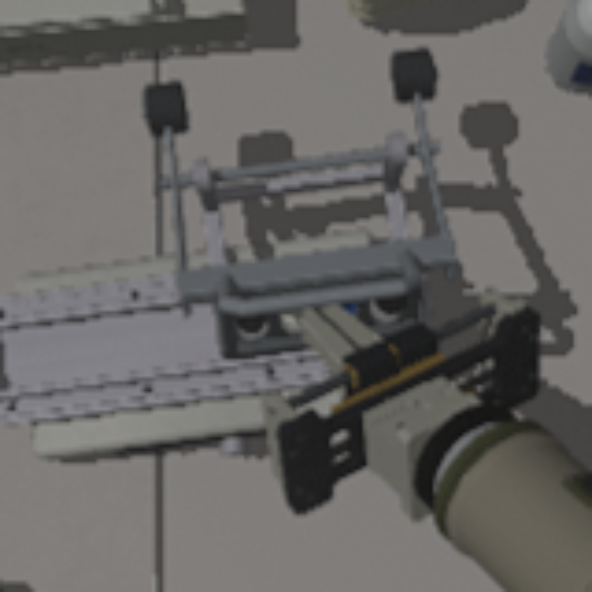

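The bar is up about 0.5 rad, with its grip at (315,295) resting on the fingers. I'll continue past the balance point.

Call:
drive_tool(
  xyz=[
    [0,-8,1],
    [0,-16,2],
    [1,-25,2],
    [1,-33,4],
    [2,-42,5],
    [3,-50,7],
    [4,-58,9],
    [6,-66,12],
    [7,-74,15],
    [9,-82,19],
    [11,-89,22],
    [13,-96,26],
  ],
  rotation=[
    [0,0,0],
    [0,0,0],
    [0,0,0],
    [0,0,0],
    [0,0,0],
    [0,0,0],
    [0,0,0],
    [0,0,0],
    [0,0,0],
    [0,0,0],
    [0,0,0],
    [0,0,0],
  ],
  gripper=[0,0,0,0,0,0,0,0,0,0,0,0],
)

```text
t: 10.05
ee_pos: [0.6736, -0.0095, 0.2717]
eef_rot: [-2.3, 0.312, -1.116]
contact_force: [-0.3, -0.4, -0.9]
gripper_width: 0.006
```

```bash
python3 - <<'E'
from kin import *;from cell import sense,read_camera
s=sense();R=Rb(-1)
print(L(s["ee_pos"]),rel(s,tcp(1.2),R),s["contact_force"])
c=read_camera("top");a=cv2.cvtColor(c["color"],cv2.COLOR_RGB2BGR)
cv2.imwrite("pics/top4c.png",cv2.resize(a[80:260,200:360],None,fx=3.3,fy=3.3))
E
```

```text
[ 0.08143735 -0.08089487  0.27172702] (array([  4.5, -14.1,   8.9]), array([-0. , -0.1,  0.5])) [-0.29152076 -0.41011533 -0.86533101]
```

View pics/top4c.png

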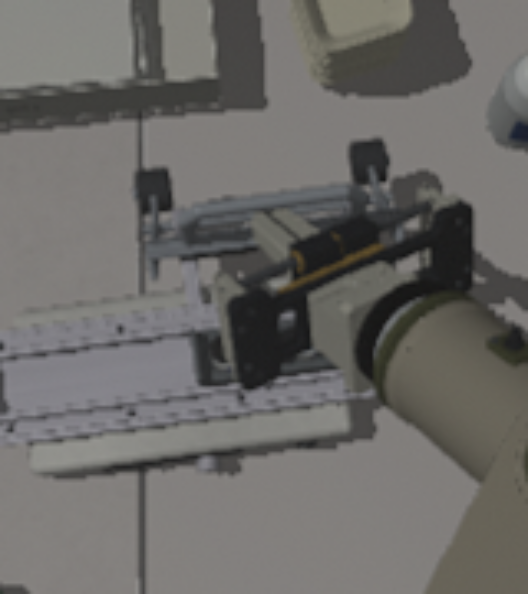

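The bar is past balance and moving away; the bow is now behind the fingertips at (265,205). I'll take the hand back.

Call:
drive_tool(
  xyz=[
    [0,2,-8],
    [0,4,-25],
    [0,5,-50],
    [0,5,-80],
    [0,5,-110],
    [0,5,-140],
    [0,5,-150],
    [0,5,-150],
    [0,5,-150],
    [0,5,-150],
    [0,5,-150],
    [0,5,-150],
  ],
  rotation=[
    [0,0,0],
    [0,0,0],
    [0,0,0],
    [0,0,0],
    [0,0,0],
    [0,0,0],
    [0,0,0],
    [0,0,0],
    [0,0,0],
    [0,0,0],
    [0,0,0],
    [0,0,0],
  ],
  gripper=[0,0,0,0,0,0,0,0,0,0,0,0],
)

```text
t: 11.6
ee_pos: [0.5837, -0.0862, 0.3633]
eef_rot: [-2.299, 0.312, -1.115]
contact_force: [0.1, -0.2, 0.5]
gripper_width: 0.007
```

```bash
python3 - <<'E'
from kin import *;from cell import sense,read_camera
s=sense();print(s["joint_positions"].round(2),s["ee_pos"],s["contact_force"])
c=read_camera("top");a=cv2.cvtColor(c["color"],cv2.COLOR_RGB2BGR)
np.savez("top5.npz",**c)
cv2.imwrite("pics/top5c.png",cv2.resize(a[80:260,170:370],None,fx=3.3,fy=3.3))
X=cloud(c);q=X[80:240,180:340].reshape(-1,3);q=np.array([L(p) for p in q if p[2]>.2]);q=q[(q[:,0]>.1)]
print(len(q),q.mean(0),q.min(0),q.max(0)); t=q[q[:,2]>.26];print(len(t),t.mean(0) if len(t) else 0, grip(1.83))
E
```

```text
[-0.8  -0.27  1.84  0.88  1.54  0.44] [ 0.58367862 -0.08623707  0.36332771] [ 0.14889103 -0.21700613  0.52035989]
1208 [ 0.15651619 -0.09359907  0.25267185] [ 0.11509522 -0.19440177  0.20016425] [0.19976622 0.00536476 0.28852488]
357 [ 0.18808108 -0.09394269  0.27861929] [ 0.19577485 -0.092       0.27793132]
```

View pics/top5c.png

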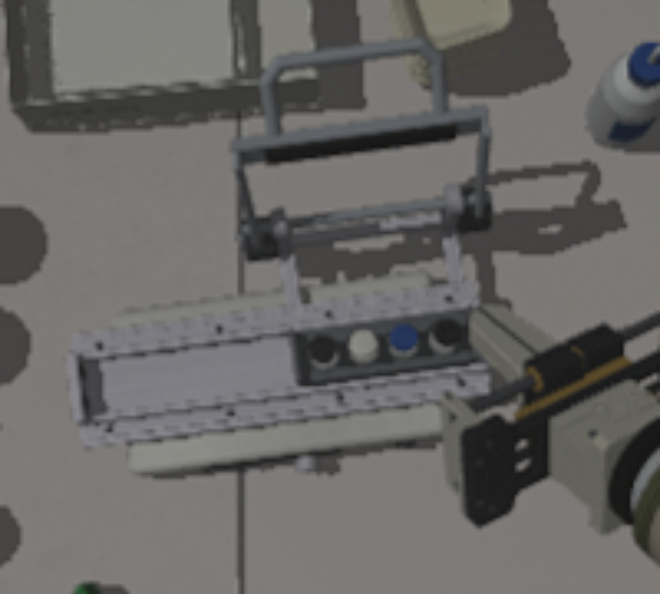

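The bar stands at its stop: the grip top measures z≈0.285 at local x≈0.19, and 1.83 rad predicts 0.284 and 0.196. All four caps stand in the rack, from (322,350) to (447,335). Next I'll measure the rack and plan the push.

```bash
python3 - <<'E'
from kin import *;from cell import sense
c=dict(np.load("top5.npz"));X=cloud(c).reshape(-1,3);Lc=(X-O)@MW
m=(abs(Lc[:,0])<.02)&(Lc[:,1]>-.12)&(Lc[:,1]<.02)&(Lc[:,2]>.098)&(Lc[:,2]<.125)
q=Lc[m];print(len(q),np.sort(q[:,1])[-20:].round(3),np.median(q[q[:,1]>-.03],0))
m=(abs(Lc[:,0])<.02)&(Lc[:,1]>.15)&(Lc[:,1]<.2)&(Lc[:,2]>.08);q=Lc[m];print("stop",q.min(0),q.max(0))
for y0 in(-.16,-.14,-.12,-.10,-.08,-.06,-.04,-.02,0,.02):
    m=(abs(Lc[:,0])<.02)&(abs(Lc[:,1]-y0)<.01);print(y0,np.nanpercentile(Lc[m,2],[5,50,95]).round(3),end=' ')
s=sense();j0=s["joint_positions"]
for p in((0,-.24,.22),(0,-.24,.085),(0,.02,.085)):
  for sg in(1,-1):
    R=np.stack([sg*XH,-sg*YH,-ZH],1);j,cc=ik(W(p),R,[np.array([-.3,.1,1.6,0,1.4,sg*.4])]);print(p,sg,j.round(2),cc)
p=(0,-.24,.22);j,_=ik(W(p),Rdown(),[np.array([-.3,.1,1.6,0,1.4,-.4])])
print(W(p))
for f in np.linspace(0,1,13)[1:]:
    pp,R=fk(j0+f*(j-j0),K);print(L(pp).round(3),*rel(s,pp,R))
E
```

```text
102 [-0.019 -0.018 -0.018 -0.018 -0.018 -0.018 -0.018 -0.017 -0.017 -0.017
 -0.017 -0.017 -0.016 -0.016 -0.016 -0.016 -0.015 -0.015 -0.015 -0.015] [-0.00089831 -0.01804234  0.10928841]
stop [-0.01988088  0.17350946  0.08022036] [0.01912812 0.1860748  0.09247635]
-0.16 [0.088 0.093 0.128] -0.14 [0.083 0.095 0.129] -0.12 [0.084 0.106 0.129] -0.1 [0.086 0.093 0.127] -0.08 [0.09  0.121 0.13 ] -0.06 [0.083 0.093 0.126] -0.04 [0.089 0.12  0.129] -0.02 [0.061 0.093 0.111] 0 [0.058 0.062 0.065] 0.02 [0.059 0.062 0.065] (0, -0.24, 0.22) 1 [-0.36  0.22  1.35  0.    1.57 -0.48] 1.0416842982807462e-21
(0, -0.24, 0.22) -1 [-0.36  0.22  1.35  0.    1.57  2.66] 1.1173561563917674e-05
(0, -0.24, 0.085) 1 [-0.36  0.3   1.5   0.    1.34 -0.48] 3.4568074367535793e-22
(0, -0.24, 0.085) -1 [-0.36  0.3   1.5   0.    1.34  2.66] 9.01675575901238e-06
(0, 0.02, 0.085) 1 [ 0.05  0.17  1.65  0.    1.32 -0.06] 7.405239946855553e-24
(0, 0.02, 0.085) -1 [-0.11  0.12  1.74  0.21  1.27  2.66] 0.04262088456540514
[ 0.61066877 -0.17675725  0.22      ]
[-0.018 -0.149  0.345] [ 7.  13.9 10.1] [-4.5  0.  -5.9]
[-0.019 -0.152  0.327] [14.9 27.2 19. ] [ -9.   -0.2 -11.9]
[-0.02  -0.157  0.311] [23.7 39.9 26.6] [-13.5  -0.6 -17.9]
[-0.021 -0.163  0.295] [33.5 51.6 33.2] [-17.9  -1.3 -24. ]
[-0.022 -0.17   0.281] [44.  62.2 38.7] [-22.3  -2.3 -30.2]
[-0.022 -0.178  0.268] [55.3 71.5 43.4] [-26.6  -3.4 -36.3]
[-0.021 -0.187  0.257] [67.3 79.3 47.3] [-31.   -4.8 -42.5]
[-0.019 -0.197  0.246] [79.8 85.4 50.5] [-35.3  -6.4 -48.7]
[-0.016 -0.207  0.237] [92.8 89.7 53.4] [-39.6  -8.2 -54.9]
[-0.012 -0.218  0.23 ] [106.   92.1  55.8] [-43.9 -10.2 -61. ]
[-0.007 -0.229  0.224] [119.4  92.5  58.1] [-48.2 -12.5 -67. ]
[-0.   -0.24  0.22] [132.7  90.8  60.2] [-52.6 -14.9 -73. ]
```

The rack's +y face is at about -0.015, so its centre is at -0.096 and its -y face at -0.177. The stop face is at about 0.1735, so the home centre is about 0.0925. Both agree with the description.

Call:
drive_tool(
  xyz=[
    [7,14,10],
    [15,27,19],
    [24,40,27],
    [34,52,33],
    [44,62,39],
    [55,72,43],
    [67,79,47],
    [80,85,51],
    [93,90,53],
    [106,92,56],
    [119,93,58],
    [133,91,60],
  ],
  rotation=[
    [-4.5,0,-5.9],
    [-9,-0.2,-11.9],
    [-13.5,-0.6,-17.9],
    [-17.9,-1.3,-24],
    [-22.3,-2.3,-30.2],
    [-26.6,-3.4,-36.3],
    [-31,-4.8,-42.5],
    [-35.3,-6.4,-48.7],
    [-39.6,-8.2,-54.9],
    [-43.9,-10.2,-61],
    [-48.2,-12.5,-67],
    [-52.6,-14.9,-73],
  ],
  gripper=[0,0,0,0,0,0,0,0,0,0,0,0],
)

```text
t: 13.15
ee_pos: [0.6108, -0.1775, 0.2196]
eef_rot: [3.139, 0.002, 0.117]
contact_force: [0.7, -0.9, -0.6]
gripper_width: 0.009
```

```bash
python3 - <<'E'
from kin import *;from cell import sense
s=sense();print(s["contact_force"],L(s["ee_pos"]))
for p in((0,-.24,.22),(0,-.24,.086),(0,-.20,.086)):print(*rel(s,W(p),Rdown()))
E
```

```text
[ 0.69329693 -0.89914848 -0.55237214] [ 9.69457101e-05 -2.40709451e-01  2.19598687e-01]
[-0.1 -0.7 -0.4] [0.2 0.1 0.2]
[ 1.000e-01 -1.100e+00  1.336e+02] [0.2 0.1 0.2]
[  0.3 -41.1 133.5] [0.2 0.1 0.2]
```

Call:
drive_tool(
  xyz=[
    [0,0,40],
    [0,0,80],
    [0,0,115],
    [0,0,135],
    [0,-20,135],
    [0,-40,135],
    [0,-45,135],
    [0,-45,135],
  ],
  rotation=[
    [0,0,0],
    [0,0,0],
    [0,0,0],
    [0,0,0],
    [0,0,0],
    [0,0,0],
    [0,0,0],
    [0,0,0],
  ],
  gripper=[0,0,0,0,0,0,0,0],
)

```text
t: 14.15
ee_pos: [0.6063, -0.1325, 0.0859]
eef_rot: [3.138, -0.0, 0.119]
contact_force: [0.2, 0.2, 1.0]
gripper_width: 0.005
```

```bash
python3 - <<'E'
from kin import *;from cell import sense,read_camera
s=sense();print(s["contact_force"],L(s["ee_pos"]))
for p in((0,-.18,.085),(0,-.08,.085),(0,.004,.085)):print(*rel(s,W(p),Rdown()))
for n,b in(("top",(130,260,200,380)),("side",(120,290,185,385))):
    c=read_camera(n);a=cv2.cvtColor(c["color"],cv2.COLOR_RGB2BGR);cv2.imwrite(f"pics/{n}6c.png",cv2.resize(a[b[0]:b[1],b[2]:b[3]],None,fx=3.5,fy=3.5))
E
```

```text
[0.16424125 0.16358942 1.00364103] [ 0.00062074 -0.195576    0.08594721]
[ -0.5 -15.6   0.9] [ 0.2 -0.   0.3]
[   0.  -115.6    0.5] [ 0.2 -0.   0.3]
[   0.5 -199.6    0.2] [ 0.2 -0.   0.3]
```

View pics/top6c.png

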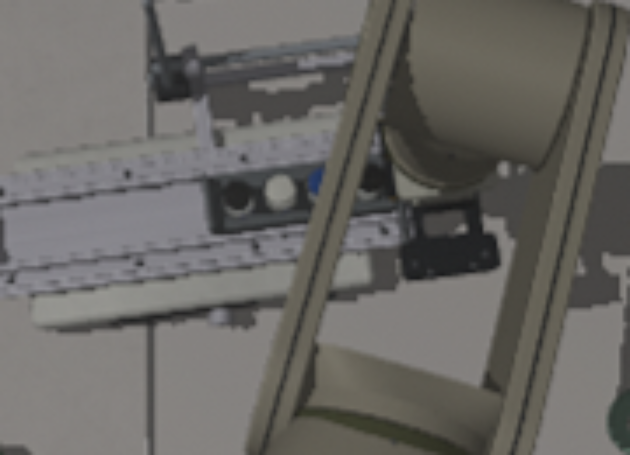

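View pics/side6c.png

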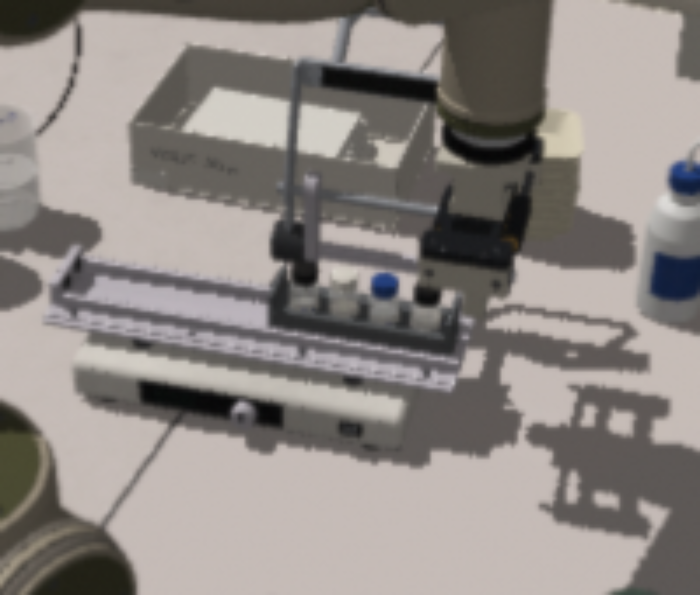

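The closed fingers stand just off the -y end plate, all four vials are upright (side crop, (305,275) to (428,295)), and the bar is up. I'll push gently.

Call:
drive_tool(
  xyz=[
    [0,-5,1],
    [0,-10,1],
    [0,-15,1],
    [0,-21,1],
    [0,-28,1],
    [0,-35,1],
    [0,-43,1],
    [0,-51,1],
    [0,-59,1],
    [0,-67,1],
    [0,-75,1],
    [0,-82,1],
  ],
  rotation=[
    [0,0,0],
    [0,0,0],
    [0,0,0],
    [0,0,0],
    [0,0,0],
    [0,0,0],
    [0,0,0],
    [0,0,0],
    [0,0,0],
    [0,0,0],
    [0,0,0],
    [0,0,0],
  ],
  gripper=[0,0,0,0,0,0,0,0,0,0,0,0],
)

```text
t: 15.75
ee_pos: [0.5964, -0.0515, 0.0842]
eef_rot: [3.138, 0.0, 0.118]
contact_force: [0.1, -6.7, 2.7]
gripper_width: 0.004
```

```bash
cat > chk.py <<'E'
from kin import *;from cell import sense,read_camera
import sys
s=sense();print(s["t"],s["contact_force"],L(s["ee_pos"]))
for p in((0,-.08,.085),(0,.004,.085)):print(*rel(s,W(p),Rdown()))
c=read_camera("top");X=cloud(c).reshape(-1,3);Lc=(X-O)@MW
m=(abs(Lc[:,0])<.02)&(Lc[:,1]>-.12)&(Lc[:,1]<.17)&(Lc[:,2]>.1)&(Lc[:,2]<.118);q=np.sort(Lc[m][:,1]);print("rack +y face",q[-8:].round(4))
for n,b in(("top",(100,260,170,370)),("side",(120,290,185,385))):
    if n=="side":c=read_camera(n)
    a=cv2.cvtColor(c["color"],cv2.COLOR_RGB2BGR);cv2.imwrite(f"pics/{n}{sys.argv[1]}c.png",cv2.resize(a[b[0]:b[1],b[2]:b[3]],None,fx=3,fy=3))
E
python3 chk.py 7
```

```text
15.75 [ 0.08286485 -6.70848577  2.68553706] [-3.50975450e-05 -1.13928145e-01  8.42377180e-02]
[  0.2 -33.9  -0.9] [0.2 0.  0.3]
[   0.6 -117.9   -1.2] [0.2 0.  0.3]
rack +y face [0.0587 0.0588 0.0591 0.0592 0.0598 0.0601 0.0604 0.0609]
```

View pics/side7c.png

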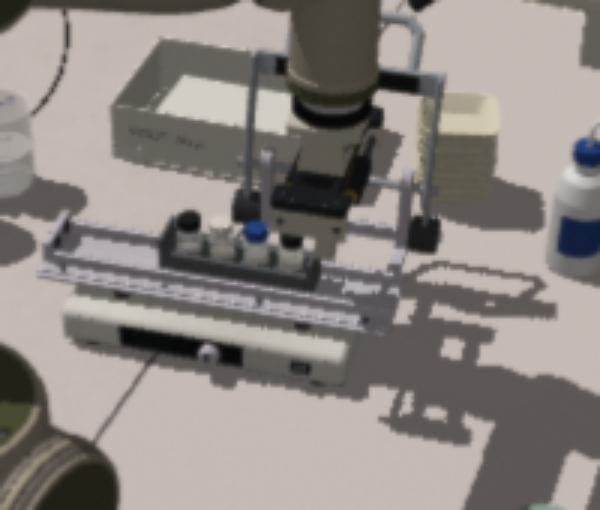

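The rack slides smoothly: its face is at 0.060, the vials stand, and the push is 6.7 N. It has about 114 mm left.

Call:
drive_tool(
  xyz=[
    [0,-10,0],
    [0,-20,0],
    [0,-30,0],
    [0,-41,0],
    [0,-52,0],
    [0,-63,0],
    [0,-74,0],
    [0,-84,0],
    [0,-93,0],
    [0,-100,0],
    [0,-105,0],
    [0,-108,0],
  ],
  rotation=[
    [0,0,0],
    [0,0,0],
    [0,0,0],
    [0,0,0],
    [0,0,0],
    [0,0,0],
    [0,0,0],
    [0,0,0],
    [0,0,0],
    [0,0,0],
    [0,0,0],
    [0,0,0],
  ],
  gripper=[0,0,0,0,0,0,0,0,0,0,0,0],
)

```text
t: 17.35
ee_pos: [0.5833, 0.0568, 0.0837]
eef_rot: [3.139, 0.0, 0.119]
contact_force: [0.3, -5.5, 5.4]
gripper_width: 0.005
```

Call:
drive_tool(
  xyz=[
    [0,-2,0],
    [0,-4,0],
    [0,-6,0],
    [0,-7,0],
    [0,-8,0],
  ],
  rotation=[
    [0,0,0],
    [0,0,0],
    [0,0,0],
    [0,0,0],
    [0,0,0],
  ],
  gripper=[0,0,0,0,0],
)

```text
t: 17.98
ee_pos: [0.5831, 0.061, 0.0838]
eef_rot: [3.133, 0.0, 0.117]
contact_force: [4.6, -21.3, 1.6]
gripper_width: 0.005
```

```bash
python3 chk.py 8
```

```text
17.975 [  4.5611043  -21.30907398   1.55886948] [-0.0005221  -0.00062408  0.08382924]
[ 0.2 79.4 -0.5] [0.5 0.  0.2]
[ 0.5 -4.6 -1.2] [0.5 0.  0.2]
rack +y face [0.1041 0.1046 0.1049 0.1067 0.1088 0.1098 0.1125 0.1145]
```

View pics/side8c.png

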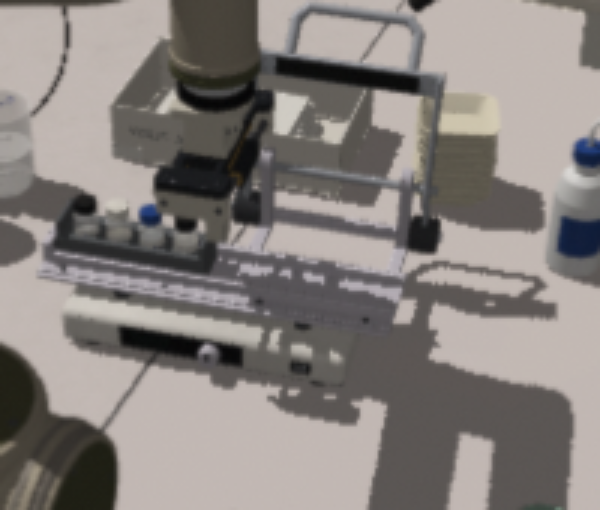

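The rack is against the stop: the push rose to 21 N at TCP y=-0.001, which puts the rack face at about 0.1735. I'll back off, rise, and check.

Call:
drive_tool(
  xyz=[
    [0,0,0],
    [0,3,0],
    [0,10,0],
    [0,30,0],
    [0,50,0],
    [0,60,-20],
    [0,60,-70],
    [0,60,-120],
    [0,60,-160],
    [0,60,-160],
  ],
  rotation=[
    [0,0,0],
    [0,0,0],
    [0,0,0],
    [0,0,0],
    [0,0,0],
    [0,0,0],
    [0,0,0],
    [0,0,0],
    [0,0,0],
    [0,0,0],
  ],
  gripper=[0,0,0,0,0,0,0,0,0,0],
)

```text
t: 19.32
ee_pos: [0.5926, 0.002, 0.2511]
eef_rot: [3.132, -0.01, 0.117]
contact_force: [0.8, -0.4, -1.1]
gripper_width: 0.003
```

```bash
python3 chk.py 9; python3 - <<'E'
from kin import *;from cell import read_camera
c=read_camera("top");X=cloud(c).reshape(-1,3);Lc=(X-O)@MW
m=(abs(Lc[:,0])<.02)&(Lc[:,1]>-.02)&(Lc[:,1]<.19)&(Lc[:,2]>.098)&(Lc[:,2]<.115);q=np.sort(Lc[m][:,1]);print(q[:6],q[-6:])
m=(abs(Lc[:,1]+.092)<.1)&(Lc[:,0]>.14)&(Lc[:,0]<.25)&(Lc[:,2]>.26);print("grip",Lc[m].mean(0),Lc[m].max(0))
E
```

```text
19.325 [ 0.75736473 -0.35804452 -1.08257459] [ 0.00231014 -0.06033751  0.25114742]
[ -4.   18.  166.3] [ 0.6 -0.6  0.2]
[ -3.7 -66.  165.5] [ 0.6 -0.6  0.2]
rack +y face [0.1687 0.1688 0.1689 0.1693 0.1694 0.1696 0.1697 0.1699]
[0.01168424 0.0117807  0.01179836 0.01192876 0.01197098 0.01216321] [0.17248289 0.17278069 0.17307531 0.17323617 0.1734367  0.17368641]
grip [ 0.19053599 -0.10109414  0.28011465] [ 0.20089132 -0.02950072  0.28793934]
```

View pics/side9c.png

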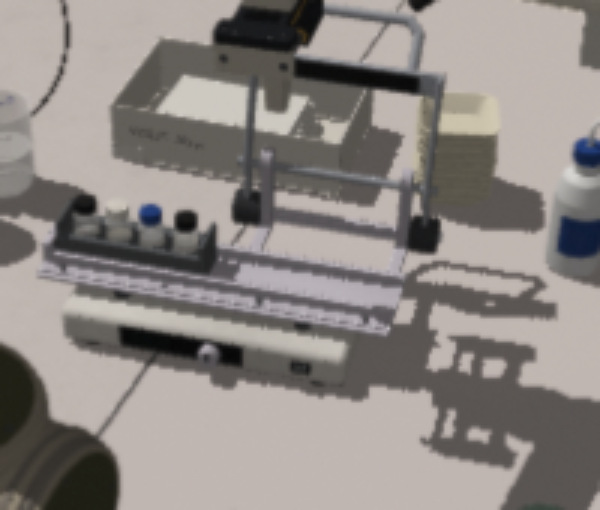

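View pics/top9c.png

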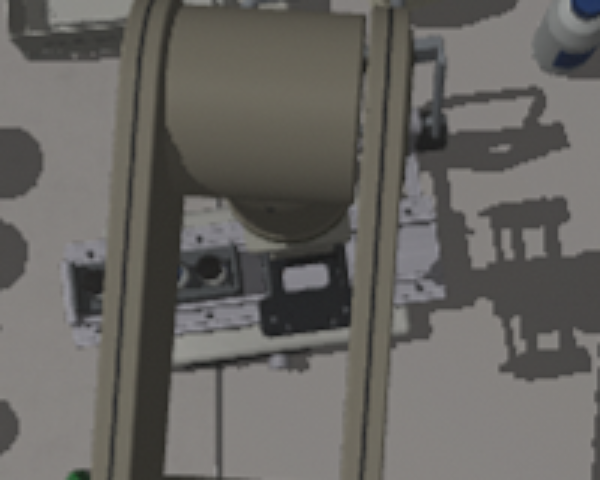

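The rack spans y=0.012 to 0.1735, so it is at the stop. The four vials stand upright, the bar is up, and the hand is clear.

```bash
python3 -c "
from cell import sign_off
print(sign_off())"
```

```text
the job is handed in; nothing more can be done
None
```

The shaker is unloaded: the bar stands raised against its stop and the rack is home. I handed the job in at about 19.5 s; no verdict was reported.

**What I did**
- **Bar:** I pushed it up by the underside of the grip with closed fingers, past the balance point to about 1.1 rad, then withdrew. It went to its stop by itself.
- **Rack:** I pushed it by its -y end plate until the push force rose to 21 N at the end stop, then backed off and raised the hand.

**Last checks**
- **Bar:** the grip measured z≈0.28 m and local x≈0.19 m. At 1.83 rad it should be at 0.278 and 0.196.
- **Rack:** it spans y=0.012 to 0.1735 m, so its centre is at about 0.0925 m (needed: above 0.087 m).
- **Vials:** all four stand upright in the rack.
- **Hand:** it is clear, with the force reading back near zero (about 1 N of noise).

**What failed or disagreed**
- My first frontal 45° approach ran joint 2 to its limit (-0.89 rad) in free air. I came in from the side instead.
- An automatic reading of the rack's front face was 4 to 60 mm short because the arm blocked the view. The clear reading above replaced it.
- I did not measure the bystanders again at the end. The hand passed well above or clear of them.

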